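# Dust off, cover and start the slide scanner

### The job

Get the slide scanner going: first give the open bed a puff of air by pressing the white nozzle cap of the clamped canister fully down and letting it up again. Then swing the scanner's cover gently down until it is fully closed, and only then press the larger of the two buttons on the control pod fully down and let it come back up. Do not press the smaller button, and leave the glass dishes, the slide box and the beaker where they stand.

Things in the scene. Friction and masses are not known exactly. Their poses are not given: they have to be found in the camera images.
- scanner: slide scanner fixed to the bench: low white box 248 mm deep (x from -110 to 138 mm), 210 mm wide (y), its flat top with the bed 70 mm high, with an 85 mm high hump along its back (x 98 to 138 mm). Origin: centre of the underside; its own +x points away from its front edge to the hinge side, z up.
- cover (a joint): angle of the scanner's white hinged cover in rad: 0 closed flat, growing as it opens upward; it starts part open (0.6 to 1.05) and its stiff hinge stays where it is left (about 3 N at the free edge moves it). It is a plate 175 mm long from hinge to free edge, 200 mm wide, 18 mm thick, with a small lip at the middle of its free edge.
- cover_hinge (a point): point on the cover's hinge line, midway along it, 85 mm behind (+x of) the scanner's origin and 72 mm above the bench. The hinge line is parallel to the scanner's y axis. The free edge lifts on the robot's side, so the outer face of the open cover looks up and away from the robot.
- cover_pad (a point): point on the cover's outer face on its middle line, 30 mm in from the free edge, a good place to push; 145 mm from the hinge line along the plate and 20.5 mm out from it along the plate's normal; 92.5 mm above the bench when closed.
- canister: silver air canister 60 mm in diameter, clamped on a steel 90 x 90 mm stand fixed to the bench, on the left (+y) side of the scanner. Origin: centre of the stand's underside; the cap is on the vertical axis through it.
- cap (a joint): how far the canister's white nozzle cap is pressed, in m: 0 up, 0.007 fully down; a spring lifts it (1.5 N to start, about 5 N when fully down).
- cap_top (a point): centre of the cap's flat top; the cap is 34 mm in diameter and 30 mm tall, its top 202 mm above the bench when up. A short nozzle sticks out of its side towards the scanner.
- pod: white control pod 170 x 85 mm, 45 mm high, fixed to the bench on the right (-y) side of the scanner; two black round push buttons stand on it 80 mm apart along its length (its x axis); which of them is nearer to the robot varies. Origin: centre of its underside.
- scan (a joint): how far the larger button (start of the scan) is pressed, in m: 0 up, 0.007 fully down; sprung, about 5 N when fully down.
- scan_top (a point): centre of the flat top of the larger button, 42 mm in diameter, in a 58 mm round housing; about 68 mm above the bench when up.
- standby (a joint): how far the smaller button is pressed, in m: 0 up, 0.007 fully down. Not to be pressed.
- standby_top (a point): centre of the flat top of the smaller button, 22 mm in diameter, in a 38 mm round housing; about 68 mm above the bench.
- dishes: bystander: stack of two glass dishes, 90 mm in diameter, 30 mm high, behind the scanner. Origin: centre of its underside.
- slidebox: bystander: slide box 77 x 102 mm, 36 mm high, behind the scanner. Origin: centre of its underside.
- beaker: bystander: glass beaker 66 mm in diameter, 85 mm high, in front of the canister. Origin: centre of its underside.
Things that resemble listed ones, but are neither listed nor needed, are in the scene too. Several things have the shape of the canister; the one meant has the colours described above.

How it is judged:
On the way, in this order (a step that is already met when the one before it is completed fails the run):
1. the nozzle cap is pressed fully down while the cover is open (value of joint cap above 0.0058 m and value of joint cover above 0.4 rad), for 0.05 s.
2. the nozzle cap is let up again, the cover still open (value of joint cap below 0.0015 m and value of joint cover above 0.4 rad), for 0.05 s.
3. the cover is fully closed (value of joint cover below 0.03 rad), for 0.2 s.
4. the larger button is pressed fully down with the cover closed (value of joint scan above 0.0058 m and value of joint cover below 0.03 rad), for 0.05 s.
At the end, for the whole second after the job is handed in: The cover is closed (within 0.03 rad), the nozzle cap and both buttons are fully up again (within 1.5 mm), and the dishes, slide box and beaker stand still and upright within 30 mm of where they started (value of joint cover below 0.03 rad and value of joint each of cap, scan, standby below 0.0015 m and distance of each of dishes, slidebox, beaker from where it was at the start of the episode below 0.03 m and angle between each of dishes, slidebox, beaker's own z axis and vertical below 0.2 rad and linear speed of each of dishes, slidebox, beaker below 0.02 m/s); the robot touches nothing.
It fails at once if the smaller button is pressed (more than 2.5 mm) (value of joint standby above 0.0025 m).
It fails at once if the larger button is pressed (more than 2.5 mm) while the cover is not closed (over 0.06 rad) (value of joint scan above 0.0025 m and value of joint cover above 0.06 rad).
It fails at once if the cover is slammed: faster than 2 rad/s in its last 0.15 rad (value of joint cover below 0.15 rad and velocity of joint cover below -2 rad/s).
It fails at once if a bystander (dishes, slide box, beaker) is shifted over 30 mm or tipped (distance of any of dishes, slidebox, beaker from where it was at the start of the episode above 0.03 m or angle between any of dishes, slidebox, beaker's own z axis and vertical above 0.35 rad).
It also fails if it takes over 56 s, if anything falls off the work surface, if the arm or the gripper's body presses on something with over 40 N, if the wrist force passes 120 N, or if a joint passes its speed limit or range.

### The arm

A 6-joint arm with a two-finger parallel gripper is mounted at the origin on the work surface. World frame = base frame: x ahead of the robot, y to its left, z up, the work surface at z = 0. Lengths are in m, angles in rad, forces in N, time in s.
With the tool pointing down it reaches from about 0.375 to 0.75 m from the base axis. Payload 9 kg.
Tool frame: the origin (TCP) lies at the very end of the fingers, on their centre line; the grasp point (between the pads) lies 19 mm behind it (r.tcp_to_grasp is the z of the grasp point in the tool frame, in m); z points along the fingers, y is the direction in which the jaws open and shut (so a half turn about z gives the same grasp; the last joint's range is limited). The gripper opens to 85 mm and grips with 20 to 120 N. Pads are 22 mm wide; open, the fingers measure 114 mm over their backs; the gripper's body (76 mm by 85 mm) begins 54 mm behind the grasp point. The pads swing forward as they close: fully open they stand 13 mm farther back than shut.
Start: joints at [-1.447, 0.104, 0.097, 1.564, 0, 1.353], TCP at [0.201, -0.565, 0.231] pointing down, gripper open.
Joint ranges: [-2.99, 2.99], [-0.84, 1.86], [-1.1, 1.16], [-1.84, 2.11], [-1.51, 1.56], [-3.14, 3.14]. Speed limits (rad/s): [2.22, 2.22, 2.57, 3.14, 3.14, 3.14].

### API

Orientations are given as a rotation vector (axis times angle).
In Python, from bench import sense, eyes, r, finder gives the robot as it stands.
- The arm moves only by the tool drive_tool, never from a script. Its argument "increments" is a list of rows, each an object of numbers: "tx", "ty", "tz": the shift along the world's x, y, z in cm; "rx", "ry", "rz": the turn, a rotation vector about the world's x, y, z in degrees. A call has exactly 5 rows; each row shifts and turns the commanded pose from where the row before left it; what a row does not reach is not made up. A row lasts 1/12 s, in which the tool goes at most 41.7 mm and 7.16 degrees, less where a joint would pass 70% of its speed; a pose out of reach is approached as far as the arm can. A call with a gripper value outside its range is refused whole. "jaw" is the closure, from 0 (fully open) to 1 (shut), set as the call begins (left out, the last holds). The fingers move at their own pace and stop on an object; "grip_force" is the grip in N (left out, the last holds). Time passes only in rows, so rows that do not move let the fingers close, or fill a call up. It gives the time, the measured TCP pose, the force and the opening at its end, in the units of the state.
- sense(): the state, without advancing time (a new reading comes with each control period).
- eyes.grab_frame(name): name is "scene" or "top" or "wrist"; returns the picture (384x512x3 uint8, blue, green, red); there is no depth.
- eyes.camera_info(name): a dict with "fov_y" (degrees; the focal length in pixels is half the picture's height over the tangent of half this angle, whatever the lens; pixels are square), "cx", "cy" (the principal point, pixels), "world_from_camera" (4x4, takes a point from camera to world coordinates); the wrist camera has in their place "hand_eye" (4x4, takes a point from camera to tool coordinates, whose origin is the TCP and whose axes are the flange's). Camera axes: x right, y up, looking along -z (the intrinsics and any distortion apply to the point x, -y, -z); pixel columns grow to the right and rows downward; lengths in m; the calibration is good to about 2 mm. The wrist camera is an equidistant fisheye: a pixel r from the principal point sees the ray r / f radians off the axis. A picture is of the moment at which its call begins: read the wrist's pose just before it. camera_info takes no time and is no camera call.
- r.job_done(): hands the job in, once; it reports no verdict.
Trained networks look in the newest picture that a camera, given by its name, has taken for a name from the list of things; names that differ only in an ending like _2 or _b are one class to them, and where a whole thing is asked for, a point or a joint stands for the part that bears it (a point fixed in the world has none). Each returns a list of dicts, best first, with "conf" (0 to 1); they miss things now and then, are a little off and sometimes report something else, mostly with a low value. They report only what shows in the picture. A call takes as long as a camera call. They do not tell look-alikes from the thing itself.
- finder.look_for(camera, label): "position" ([x, y, z] in m, in world coordinates, good to about 4 mm: the middle of the surface that is visible of it).
- finder.tip_of(camera, label): "position" ([x, y, z] in m, in world coordinates, good to about 4 mm: a listed point, or the origin of a listed thing).
The state is a dict: "clock": time; "q": joint angles; "joint_vel": joint speeds; "joint_efforts": joint torques, N m; "eef_pos": TCP position; "eef_rot": TCP orientation; "ft_force": force on the tool from outside, world axes, zero at the start; "ft_torque": the same for the moment, N m; "width": finger opening in m.
Only numpy, scipy, OpenCV 4.12 (cv2) and the standard library are available. Lean on these libraries where they do the work, as an engineer would, in place of code of your own. Each camera call takes 0.05 s, during which the arm holds its last target.

## Working session

There is one attempt and no reset: what is moved stays moved. The work goes in short steps, Python scripts to look and compute and a tool call to move; the robot and the scene stay as the last step left them, time stands still between calls to the robot, and variables do not carry over. Pictures are saved under pics/ and viewed, and the job is handed in when it is done.

Besides the shell and the picture viewer there is one more tool, called after ">>>" as name(argument=value, ...), one argument or row to a line, values as JSON. drive_tool: Moves the arm, as the interface text tells. Its arguments: {"type":"object","properties":{"increments":{"type":"array"},"jaw":{"type":"number"},"grip_force":{"type":"number"}},"required":["increments"]}

```bash
mkdir -p pics; ls
python3 - <<'E'
from bench import sense, eyes, r, finder
import cv2
for n in ("scene","top","wrist"):
    cv2.imwrite(f"pics/{n}0.png",eyes.grab_frame(n))
    i=eyes.camera_info(n); print(n,{k:(v if not hasattr(v,'tolist') else v.tolist()) for k,v in i.items()})
s=sense(); print(s)
E
```

```text
pics
scene {'fov_y': 56.104319678587736, 'cx': 256.28529028747914, 'cy': 191.90732428606862, 'world_from_camera': [[0.6813316723142252, -0.46918301832466563, 0.5618313337802173, 1.089136550382751], [0.7319432666498181, 0.4295748358208414, -0.5288898891409162, -0.4549003835025212], [0.006797551580891579, 0.771578094391782, 0.6360982923630997, 0.7283127405171347], [0.0, 0.0, 0.0, 1.0]]}
top {'fov_y': 44.25206076689959, 'cx': 258.7683240575601, 'cy': 188.72439592280543, 'world_from_camera': [[0.025909138825755722, 0.9920546912290847, -0.1231105443724178, 0.42346728418614726], [-0.9996084225587001, 0.024408364116051604, -0.01368332236283202, 0.031544159844735874], [-0.01056967714808007, 0.1234168601591516, 0.9922986246858563, 1.427793221348335], [0.0, 0.0, 0.0, 1.0]]}
wrist {'fov_y': 65.70646984690485, 'cx': 258.27317550064765, 'cy': 192.20138488828925, 'hand_eye': [[-0.000532132756374239, 0.9542887645101311, 0.29888571522315427, 0.07661024154825938], [0.9999994697008555, 0.0007713422097061649, -0.000682370283163306, 0.0001050323017108834], [-0.0008817214624881888, 0.2988851936127355, -0.954288668908072, -0.14378761245088112], [0.0, 0.0, 0.0, 1.0]]}
{'clock': 0.15, 'q': array([-1.44671527e+00,  1.04557937e-01,  9.66755484e-02,  1.56394419e+00,
       -3.23612165e-05,  1.35312838e+00]), 'joint_vel': array([-0.00170947, -0.00167266,  0.00383193, -0.00176017, -0.00018158,
        0.00068516]), 'joint_efforts': array([ 1.43710895e-04, -5.57352948e+01,  5.04011786e+01,  1.23372368e-02,
       -3.62805331e-04,  1.21431125e-05]), 'eef_pos': array([ 0.20106545, -0.56502737,  0.23071864]), 'eef_rot': array([-3.09482425e+00, -5.34034327e-01, -2.49134566e-05]), 'ft_force': array([0.35344604, 1.1953406 , 0.36614393]), 'ft_torque': array([ 0.0138322 , -0.00907456, -0.01735235]), 'width': 0.08527595310554122}
```

View pics/scene0.png

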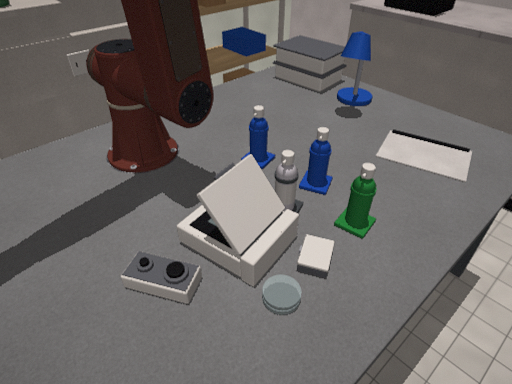

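View pics/top0.png

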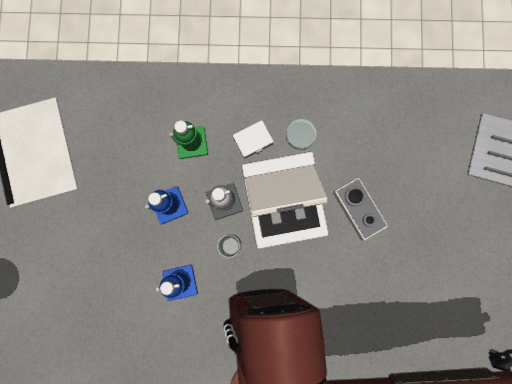

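```bash
cat > h.py <<'E'
import numpy as np
from bench import sense, eyes, r, finder
def proj(n,p):
    i=eyes.camera_info(n); T=np.linalg.inv(i["world_from_camera"]); c=T[:3,:3]@np.array(p)+T[:3,3]
    f=192/np.tan(np.radians(i["fov_y"]/2)); return np.round([i["cx"]+f*c[0]/-c[2], i["cy"]-f*c[1]/-c[2]],1)
def ray(n,u,v,z):
    i=eyes.camera_info(n); T=np.array(i["world_from_camera"]); f=192/np.tan(np.radians(i["fov_y"]/2))
    d=T[:3,:3]@np.array([(u-i["cx"])/f,-(v-i["cy"])/f,-1]); return T[:3,3]+d*(z-T[2,3])/d[2]
E
python3 - <<'E'
from h import *
for n in ("top","scene"):
    for l in ("cap_top","cover_hinge","cover_pad","scan_top","standby_top","scanner","canister","pod","beaker"):
        for d in finder.tip_of(n,l)[:3]: print(n,l,round(d["conf"],2),np.round(d["position"],4),proj(n,d["position"]))
print(sense()["clock"])
E
```

```text
top cap_top 0.58 [0.5636 0.1526 0.2013] [218.9 192.3]
top cap_top 0.53 [ 0.5535 -0.0247  0.1961] [286.5 198. ]
top cap_top 0.51 [0.3161 0.2799 0.203 ] [165.5 287.3]
top cover_hinge 0.57 [ 0.6326 -0.007   0.067 ] [278.8 175.5]
top cover_pad 0.85 [ 0.5542 -0.0261  0.198 ] [287.1 197.7]
top cover_pad 0.74 [ 0.6339 -0.0061  0.0684] [278.5 175. ]
top cover_pad 0.15 [ 0.5786 -0.2311  0.0642] [355.7 195.9]
top scan_top 0.46 [ 0.5787 -0.2304  0.0677] [355.7 195.7]
top standby_top 0.5 [ 0.5191 -0.2732  0.0672] [370.6 216.7]
top scanner 0.75 [ 0.5484 -0.0278  0.0027] [284.4 206.4]
top canister 0.88 [ 0.5442  0.3221 -0.0025] [169.4 205. ]
top canister 0.82 [5.601e-01 1.565e-01 1.000e-04] [223.8 201.1]
top canister 0.78 [0.3143 0.2795 0.0008] [179.6 282.2]
top pod 0.91 [ 0.5464 -0.2527  0.003 ] [359.  208.9]
top beaker 0.88 [ 0.4284  0.1323 -0.0011] [230.3 244.9]
scene cap_top 0.73 [0.5582 0.1593 0.2046] [288.  150.9]
scene cap_top 0.66 [0.7438 0.2611 0.2015] [369.5 166.9]
scene cap_top 0.62 [0.3173 0.2784 0.2   ] [258.5 108. ]
scene cover_hinge 0.88 [ 0.631  -0.0082  0.072 ] [260.4 231.3]
scene cover_pad 0.88 [ 0.5542 -0.029   0.1962] [232.8 182.2]
scene scan_top 0.54 [ 0.5795 -0.2287  0.0676] [175.1 267.6]
scene standby_top 0.52 [ 0.5085 -0.2776  0.0673] [140.4 261.1]
scene standby_top 0.43 [0.5635 0.1551 0.2058] [288.4 151.9]
scene scanner 0.78 [ 0.5464 -0.0265  0.0023] [234.1 236. ]
scene canister 0.83 [0.5576 0.156  0.0013] [282.9 208.2]
scene canister 0.82 [0.3128 0.2807 0.0017] [257.6 158.4]
scene canister 0.79 [0.5465 0.3237 0.0009] [315.9 183.4]
scene pod 0.97 [ 5.455e-01 -2.524e-01  4.000e-04] [162.8 282.3]
1.05
```

In the scene picture the silver canister stands at (287,180) with its cap at (288,151). In the top picture its cap is at (219,192). 

- **Canister look-alikes:** there are two blue ones, at scene (259,140) and (319,160), and a green one at (361,200).
- **Buttons:** in the scene picture the larger is at (175,268) and the smaller at (144,262).
- **Large-button check:** the two found buttons are about 81 mm apart, which fits the stated 80 mm.

I'll check the choice in a close crop.

Run:
```python
import cv2, numpy as np
a=cv2.imread("pics/scene0.png");t=cv2.imread("pics/top0.png")
c=[cv2.resize(a[120:320,110:330],(400,364),interpolation=3),cv2.resize(t[150:255,190:310],(400,350),interpolation=3)]
c[1]=cv2.copyMakeBorder(c[1],0,14,0,0,0)
cv2.imwrite("pics/crop0.png",np.hstack(c))
from h import *
for z,pts in ((.085,[(243,163),(313,155)]),(.07,[(257,245),(326,238)])):
    for p in pts: print(p,np.round(ray("top",*p,z),3))
for yaw in (8,10,12,14):
  y=np.radians(yaw); e=np.array([np.cos(y),np.sin(y)]); print(yaw, np.array([.547,-.027])+.085*e)
```

```text
(243, 163) [0.664 0.097 0.085]
(313, 155) [ 0.692 -0.104  0.085]
(257, 245) [0.43  0.051 0.07 ]
(326, 238) [ 0.455 -0.145  0.07 ]
8 [ 0.63117279 -0.01517029]
10 [ 0.63070866 -0.0122399 ]
12 [ 0.63014255 -0.00932751]
14 [ 0.62947514 -0.00643664]
```

View pics/crop0.png

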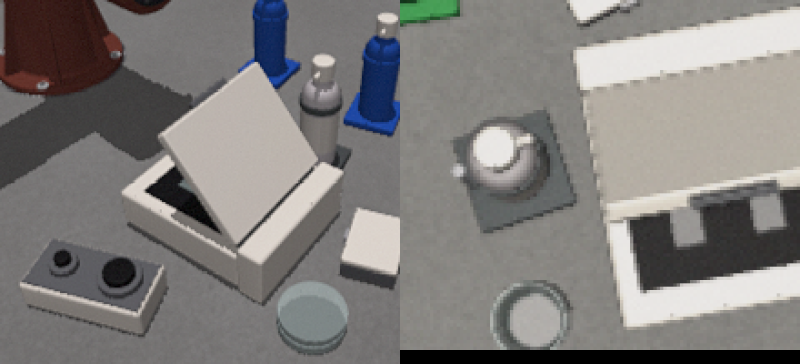

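>>> drive_tool(
  increments=[
    {"tx": 1,"ty": 1,"tz": 3},
    {"tx": 1.5,"ty": 1.5,"tz": 3},
    {"tx": 2.5,"ty": 2,"tz": 2},
    {"tx": 2.5,"ty": 2.5,"tz": 1},
    {"tx": 2.5,"ty": 2.5},
  ],
  jaw=1,
)

```text
$.increments[0]: bad value
```

The crop shows the silver canister with its white cap and the nozzle pointing at the scanner, so the choice holds. Of the two buttons, the larger is at crop (118,272), on the far side. The move call was refused, so I'll give every row all six keys.

>>> drive_tool(
  increments=[
    {"tx": 1,"ty": 1,"tz": 3,"rx": 0,"ry": 0,"rz": 0},
    {"tx": 1.5,"ty": 1.5,"tz": 3,"rx": 0,"ry": 0,"rz": 0},
    {"tx": 2.5,"ty": 2,"tz": 2,"rx": 0,"ry": 0,"rz": 0},
    {"tx": 2.5,"ty": 2.5,"tz": 1,"rx": 0,"ry": 0,"rz": 0},
    {"tx": 2.5,"ty": 2.5,"tz": 0,"rx": 0,"ry": 0,"rz": 0},
  ],
  jaw=1,
)

```text
clock: 1.47
eef_pos: [0.302, -0.4703, 0.3244]
eef_rot: [3.092, 0.532, 0.001]
ft_force: [-0.1, 0.4, 0.1]
width: 0.0257
```

>>> drive_tool(
  increments=[
    {"tx": 2.5,"ty": 3,"tz": 0,"rx": 0,"ry": 0,"rz": 0},
    {"tx": 2.5,"ty": 3,"tz": 0,"rx": 0,"ry": 0,"rz": 0},
    {"tx": 2.5,"ty": 3,"tz": 0,"rx": 0,"ry": 0,"rz": 0},
    {"tx": 2.5,"ty": 3,"tz": 0,"rx": 0,"ry": 0,"rz": 0},
    {"tx": 2.5,"ty": 3,"tz": 0,"rx": 0,"ry": 0,"rz": 0},
  ],
)

```text
clock: 1.88
eef_pos: [0.427, -0.3187, 0.3216]
eef_rot: [3.095, 0.534, 0.0]
ft_force: [0.2, -0.1, -0.1]
width: 0.0001
```

>>> drive_tool(
  increments=[
    {"tx": 1,"ty": 3.5,"tz": 0,"rx": 0,"ry": 0,"rz": 0},
    {"tx": 1,"ty": 3.5,"tz": 0,"rx": 0,"ry": 0,"rz": 0},
    {"tx": 1,"ty": 3.5,"tz": 0,"rx": 0,"ry": 0,"rz": 0},
    {"tx": 1,"ty": 3.5,"tz": 0,"rx": 0,"ry": 0,"rz": 0},
    {"tx": 1,"ty": 3.5,"tz": 0,"rx": 0,"ry": 0,"rz": 0},
  ],
)

```text
clock: 2.3
eef_pos: [0.4763, -0.1436, 0.3215]
eef_rot: [3.095, 0.534, 0.001]
ft_force: [0.6, -0.2, 1.2]
width: 0.0003
```

>>> drive_tool(
  increments=[
    {"tx": 1,"ty": 3.5,"tz": 0,"rx": 0,"ry": 0,"rz": 0},
    {"tx": 1,"ty": 3.5,"tz": 0,"rx": 0,"ry": 0,"rz": 0},
    {"tx": 1,"ty": 3.5,"tz": 0,"rx": 0,"ry": 0,"rz": 0},
    {"tx": 1,"ty": 3.5,"tz": 0,"rx": 0,"ry": 0,"rz": 0},
    {"tx": 1,"ty": 3.5,"tz": 0,"rx": 0,"ry": 0,"rz": 0},
  ],
)

```text
clock: 2.72
eef_pos: [0.5263, 0.0316, 0.3215]
eef_rot: [3.096, 0.534, 0.001]
ft_force: [0.3, -0.2, -0.2]
width: 0.0001
```

>>> drive_tool(
  increments=[
    {"tx": 1,"ty": 3.2,"tz": 0,"rx": 0,"ry": 0,"rz": 0},
    {"tx": 1,"ty": 3.2,"tz": 0,"rx": 0,"ry": 0,"rz": 0},
    {"tx": 0.8,"ty": 3.2,"tz": 0,"rx": 0,"ry": 0,"rz": 0},
    {"tx": 0.6,"ty": 2.8,"tz": -2,"rx": 0,"ry": 0,"rz": 0},
    {"tx": 0,"ty": 0,"tz": -3,"rx": 0,"ry": 0,"rz": 0},
  ],
)

```text
clock: 3.13
eef_pos: [0.5617, 0.1581, 0.2733]
eef_rot: [-3.094, -0.54, -0.008]
ft_force: [0.7, -0.6, -0.4]
width: -0.0002
```

Run:
```python
from h import *
import cv2
for n in ("scene","wrist"): 
    cv2.imwrite(f"pics/{n}1.png",eyes.grab_frame(n))
    for d in finder.tip_of(n,"cap_top")[:2]: print(n,round(d["conf"],2),np.round(d["position"],4))
s=sense(); print(s["eef_pos"],s["ft_force"],s["q"])
a=[cv2.imread(f"pics/{n}1.png") for n in ("scene","wrist")]
cv2.imwrite("pics/both1.png",cv2.resize(np.hstack(a),(800,300)))
```

```text
scene 0.71 [0.7396 0.2614 0.2017]
scene 0.7 [0.5459 0.3197 0.202 ]
wrist 0.78 [0.5455 0.3183 0.2054]
wrist 0.65 [0.565  0.1549 0.2016]
[0.55963418 0.15334359 0.27158424] [0.26165044 0.21367176 0.84077948] [ 4.23563901e-02  5.84602236e-02  1.22725180e-01  1.63623423e+00
 -2.99833915e-04  2.84223340e+00]
```

View pics/both1.png

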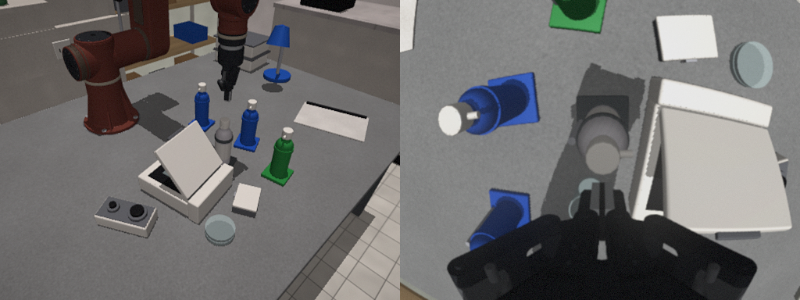

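The wrist view shows the silver canister's cap straight ahead of the closed fingertips, at (602,155) in the combined picture. Wrist and scene estimates of the cap agree to about 4 mm.

>>> drive_tool(
  increments=[
    {"tx": 0.2,"ty": 0.2,"tz": -2.5,"rx": 0,"ry": 0,"rz": 0},
    {"tx": 0,"ty": 0,"tz": -2,"rx": 0,"ry": 0,"rz": 0},
    {"tx": 0,"ty": 0,"tz": -1,"rx": 0,"ry": 0,"rz": 0},
    {"tx": 0,"ty": 0,"tz": -0.5,"rx": 0,"ry": 0,"rz": 0},
    {"tx": 0,"ty": 0,"tz": 0,"rx": 0,"ry": 0,"rz": 0},
  ],
)

```text
clock: 3.75
eef_pos: [0.5623, 0.155, 0.212]
eef_rot: [3.096, 0.533, 0.001]
ft_force: [-0.2, 0.8, 0.7]
width: 0.0001
```

>>> drive_tool(
  increments=[
    {"tx": 0,"ty": 0,"tz": -0.3,"rx": 0,"ry": 0,"rz": 0},
    {"tx": 0,"ty": 0,"tz": -0.3,"rx": 0,"ry": 0,"rz": 0},
    {"tx": 0,"ty": 0,"tz": -0.2,"rx": 0,"ry": 0,"rz": 0},
    {"tx": 0,"ty": 0,"tz": -0.1,"rx": 0,"ry": 0,"rz": 0},
    {"tx": 0,"ty": 0,"tz": 0,"rx": 0,"ry": 0,"rz": 0},
  ],
)

```text
clock: 4.17
eef_pos: [0.5621, 0.1557, 0.2024]
eef_rot: [3.096, 0.534, 0.0]
ft_force: [0.1, 0.5, 0.2]
width: -0.0003
```

>>> drive_tool(
  increments=[
    {"tx": 0,"ty": 0,"tz": -0.2,"rx": 0,"ry": 0,"rz": 0},
    {"tx": 0,"ty": 0,"tz": -0.2,"rx": 0,"ry": 0,"rz": 0},
    {"tx": 0,"ty": 0,"tz": -0.1,"rx": 0,"ry": 0,"rz": 0},
    {"tx": 0,"ty": 0,"tz": 0,"rx": 0,"ry": 0,"rz": 0},
    {"tx": 0,"ty": 0,"tz": 0,"rx": 0,"ry": 0,"rz": 0},
  ],
)

```text
clock: 4.58
eef_pos: [0.5623, 0.1557, 0.1976]
eef_rot: [3.096, 0.534, 0.001]
ft_force: [-0.0, -0.2, 3.6]
width: 0.0
```

>>> drive_tool(
  increments=[
    {"tx": 0,"ty": 0,"tz": -0.1,"rx": 0,"ry": 0,"rz": 0},
    {"tx": 0,"ty": 0,"tz": -0.1,"rx": 0,"ry": 0,"rz": 0},
    {"tx": 0,"ty": 0,"tz": 0,"rx": 0,"ry": 0,"rz": 0},
    {"tx": 0,"ty": 0,"tz": 0,"rx": 0,"ry": 0,"rz": 0},
    {"tx": 0,"ty": 0,"tz": 0,"rx": 0,"ry": 0,"rz": 0},
  ],
)

```text
clock: 5.0
eef_pos: [0.5622, 0.1557, 0.1955]
eef_rot: [3.096, 0.534, 0.001]
ft_force: [0.1, -0.2, 3.8]
width: -0.0
```

>>> drive_tool(
  increments=[
    {"tx": 0,"ty": 0,"tz": -0.1,"rx": 0,"ry": 0,"rz": 0},
    {"tx": 0,"ty": 0,"tz": -0.1,"rx": 0,"ry": 0,"rz": 0},
    {"tx": 0,"ty": 0,"tz": 0,"rx": 0,"ry": 0,"rz": 0},
    {"tx": 0,"ty": 0,"tz": 0,"rx": 0,"ry": 0,"rz": 0},
    {"tx": 0,"ty": 0,"tz": 0,"rx": 0,"ry": 0,"rz": 0},
  ],
)

```text
clock: 5.42
eef_pos: [0.5624, 0.1557, 0.1949]
eef_rot: [3.095, 0.534, 0.002]
ft_force: [-4.6, 0.5, 12.7]
width: 0.0001
```

The force jumped to 12.7 N at z = 0.195, which is 7 mm down, so the cap is on its stop. I'll release it.

>>> drive_tool(
  increments=[
    {"tx": 0,"ty": 0,"tz": 0.4,"rx": 0,"ry": 0,"rz": 0},
    {"tx": 0,"ty": 0,"tz": 0.8,"rx": 0,"ry": 0,"rz": 0},
    {"tx": 0,"ty": 0,"tz": 1.5,"rx": 0,"ry": 0,"rz": 0},
    {"tx": 0,"ty": 0,"tz": 2.5,"rx": 0,"ry": 0,"rz": 0},
    {"tx": 0,"ty": 0,"tz": 3,"rx": 0,"ry": 0,"rz": 0},
  ],
)

```text
clock: 5.83
eef_pos: [0.5609, 0.1556, 0.2742]
eef_rot: [-3.095, -0.534, 0.007]
ft_force: [0.7, -0.0, 0.4]
width: 0.0002
```

Run:
```python
from h import *
import cv2
for n in ("scene","top","wrist"): 
    cv2.imwrite(f"pics/{n}2.png",eyes.grab_frame(n))
    for l in ("cap_top","cover_pad","cover_hinge"):
      for d in finder.tip_of(n,l)[:2]: print(n,l,round(d["conf"],2),np.round(d["position"],4))
s=sense(); print(s["eef_pos"],s["ft_force"])
h=np.array([.631,-.0115,.072]); y=np.radians(9)
for th in (1.0,.9,.86,.8,.7,.6,.5,.4,.3,.2,.1,.05,0):
    c,sn=np.cos(th),np.sin(th); u=-.145*c+.0205*sn; w=.145*sn+.0205*c
    print(th,np.round(h+[u*np.cos(y),u*np.sin(y),w],4))
```

```text
scene cap_top 0.72 [0.5422 0.3229 0.2027]
scene cap_top 0.7 [0.3171 0.2787 0.2032]
scene cover_pad 0.61 [ 0.5526 -0.0289  0.1974]
scene cover_hinge 0.79 [ 0.632  -0.0101  0.0717]
top cover_pad 0.81 [ 0.5529 -0.0261  0.1967]
top cover_hinge 0.92 [ 0.6349 -0.0085  0.0673]
top cover_hinge 0.22 [ 0.7678 -0.0745 -0.0019]
wrist cap_top 0.77 [0.5453 0.3171 0.2035]
wrist cap_top 0.67 [0.5652 0.1549 0.2006]
wrist cover_pad 0.89 [ 0.5524 -0.0301  0.1937]
wrist cover_hinge 0.98 [ 0.6302 -0.01    0.0723]
[0.56188033 0.15566306 0.27475107] [0.65849842 0.04507786 0.05577902]
1.0 [ 0.5707 -0.0211  0.2051]
0.9 [ 0.5578 -0.0231  0.1983]
0.86 [ 0.5529 -0.0239  0.1953]
0.8 [ 0.5457 -0.025   0.1903]
0.7 [ 0.5345 -0.0268  0.1811]
0.6 [ 0.5242 -0.0284  0.1708]
0.5 [ 0.515  -0.0299  0.1595]
0.4 [ 0.507  -0.0311  0.1473]
0.3 [ 0.5002 -0.0322  0.1344]
0.2 [ 0.4947 -0.0331  0.1209]
0.1 [ 0.4905 -0.0337  0.1069]
0.05 [ 0.489  -0.034   0.0997]
0 [ 0.4878 -0.0342  0.0925]
```

The cap is up again: the wrist camera sees its top at 0.2006. The cover pad is near (0.5525, -0.028, 0.196), which puts the cover at about 0.86 rad. Next I move above the pad.

>>> drive_tool(
  increments=[
    {"tx": 0.1,"ty": -3.7,"tz": 0,"rx": 0,"ry": 0,"rz": 0},
    {"tx": 0.1,"ty": -3.7,"tz": 0,"rx": 0,"ry": 0,"rz": 0},
    {"tx": 0.1,"ty": -3.7,"tz": 0,"rx": 0,"ry": 0,"rz": 0},
    {"tx": 0,"ty": -3.7,"tz": 0,"rx": 0,"ry": 0,"rz": 0},
    {"tx": 0,"ty": -3.6,"tz": -1,"rx": 0,"ry": 0,"rz": 0},
  ],
)

```text
clock: 6.85
eef_pos: [0.5655, -0.0302, 0.2669]
eef_rot: [3.094, 0.534, 0.004]
ft_force: [0.8, -0.1, 1.1]
width: 0.0003
```

>>> drive_tool(
  increments=[
    {"tx": 0,"ty": 0,"tz": -2,"rx": 0,"ry": 0,"rz": 0},
    {"tx": 0,"ty": 0,"tz": -2,"rx": 0,"ry": 0,"rz": 0},
    {"tx": 0,"ty": 0,"tz": -1,"rx": 0,"ry": 0,"rz": 0},
    {"tx": 0,"ty": 0,"tz": -0.5,"rx": 0,"ry": 0,"rz": 0},
    {"tx": 0,"ty": 0,"tz": -0.5,"rx": 0,"ry": 0,"rz": 0},
  ],
)

```text
clock: 7.27
eef_pos: [0.565, -0.0279, 0.2052]
eef_rot: [3.096, 0.535, -0.0]
ft_force: [0.5, 0.5, -0.2]
width: 0.0002
```

>>> drive_tool(
  increments=[
    {"tx": 0,"ty": 0,"tz": -0.5,"rx": 0,"ry": 0,"rz": 0},
    {"tx": 0,"ty": 0,"tz": -0.5,"rx": 0,"ry": 0,"rz": 0},
    {"tx": -0.3,"ty": 0,"tz": -0.4,"rx": 0,"ry": 0,"rz": 0},
    {"tx": -0.4,"ty": 0,"tz": -0.4,"rx": 0,"ry": 0,"rz": 0},
    {"tx": -0.4,"ty": 0,"tz": -0.4,"rx": 0,"ry": 0,"rz": 0},
  ],
)

```text
clock: 7.68
eef_pos: [0.5542, -0.0284, 0.1837]
eef_rot: [3.095, 0.534, 0.002]
ft_force: [1.0, -1.1, 2.1]
width: -0.0002
```

Run:
```python
from h import *
import cv2
cv2.imwrite("pics/scene3.png",eyes.grab_frame("scene"))
for d in finder.tip_of("scene","cover_pad")[:2]: print(round(d["conf"],2),np.round(d["position"],4))
```

```text
0.75 [ 0.5421 -0.0297  0.1885]
```

View pics/scene3.png

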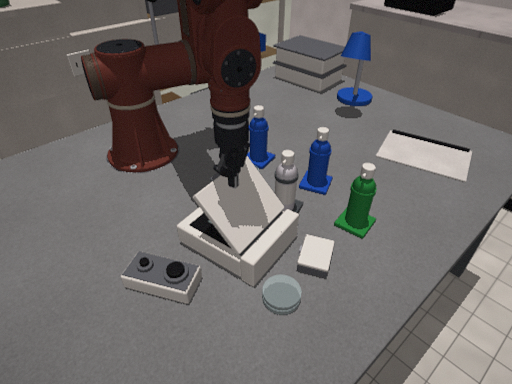

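The fingertip at (235,180) is on the cover's pad area and the cover has started to move, to about 0.77 rad. I'll continue along the arc.

>>> drive_tool(
  increments=[
    {"tx": -0.6,"ty": -0.1,"tz": -0.5,"rx": 0,"ry": 0,"rz": 0},
    {"tx": -0.6,"ty": -0.1,"tz": -0.5,"rx": 0,"ry": 0,"rz": 0},
    {"tx": -0.6,"ty": -0.1,"tz": -0.6,"rx": 0,"ry": 0,"rz": 0},
    {"tx": -0.6,"ty": -0.1,"tz": -0.6,"rx": 0,"ry": 0,"rz": 0},
    {"tx": -0.5,"ty": -0.1,"tz": -0.6,"rx": 0,"ry": 0,"rz": 0},
  ],
)

```text
clock: 8.2
eef_pos: [0.5251, -0.0333, 0.1553]
eef_rot: [3.096, 0.534, 0.002]
ft_force: [1.9, 0.5, 0.8]
width: 0.0001
```

>>> drive_tool(
  increments=[
    {"tx": -0.5,"ty": 0,"tz": -0.6,"rx": 0,"ry": 0,"rz": 0},
    {"tx": -0.5,"ty": 0,"tz": -0.6,"rx": 0,"ry": 0,"rz": 0},
    {"tx": -0.5,"ty": 0,"tz": -0.6,"rx": 0,"ry": 0,"rz": 0},
    {"tx": -0.4,"ty": 0,"tz": -0.7,"rx": 0,"ry": 0,"rz": 0},
    {"tx": -0.4,"ty": 0,"tz": -0.7,"rx": 0,"ry": 0,"rz": 0},
  ],
)

```text
clock: 8.62
eef_pos: [0.5018, -0.0333, 0.1227]
eef_rot: [3.096, 0.534, 0.0]
ft_force: [1.7, -0.4, 0.9]
width: -0.0
```

>>> drive_tool(
  increments=[
    {"tx": -0.3,"ty": 0,"tz": -0.6,"rx": 0,"ry": 0,"rz": 0},
    {"tx": -0.2,"ty": 0,"tz": -0.6,"rx": 0,"ry": 0,"rz": 0},
    {"tx": -0.2,"ty": 0,"tz": -0.5,"rx": 0,"ry": 0,"rz": 0},
    {"tx": -0.2,"ty": 0,"tz": -0.4,"rx": 0,"ry": 0,"rz": 0},
    {"tx": 0,"ty": 0,"tz": -0.3,"rx": 0,"ry": 0,"rz": 0},
  ],
)

```text
clock: 9.03
eef_pos: [0.4925, -0.0332, 0.0987]
eef_rot: [-3.096, -0.534, 0.002]
ft_force: [-1.5, -0.6, 1.5]
width: -0.0004
```

>>> drive_tool(
  increments=[
    {"tx": 0,"ty": 0,"tz": -0.2,"rx": 0,"ry": 0,"rz": 0},
    {"tx": 0,"ty": 0,"tz": -0.2,"rx": 0,"ry": 0,"rz": 0},
    {"tx": 0,"ty": 0,"tz": -0.2,"rx": 0,"ry": 0,"rz": 0},
    {"tx": 0,"ty": 0,"tz": 0,"rx": 0,"ry": 0,"rz": 0},
    {"tx": 0,"ty": 0,"tz": 0,"rx": 0,"ry": 0,"rz": 0},
  ],
)

```text
clock: 9.45
eef_pos: [0.4932, -0.0333, 0.0932]
eef_rot: [-3.096, -0.534, 0.0]
ft_force: [-0.5, 0.4, 0.3]
width: -0.0001
```

>>> drive_tool(
  increments=[
    {"tx": 0,"ty": 0,"tz": -0.1,"rx": 0,"ry": 0,"rz": 0},
    {"tx": 0,"ty": 0,"tz": -0.1,"rx": 0,"ry": 0,"rz": 0},
    {"tx": 0,"ty": 0,"tz": 0,"rx": 0,"ry": 0,"rz": 0},
    {"tx": 0,"ty": 0,"tz": 0,"rx": 0,"ry": 0,"rz": 0},
    {"tx": 0,"ty": 0,"tz": 0,"rx": 0,"ry": 0,"rz": 0},
  ],
)

```text
clock: 9.87
eef_pos: [0.4934, -0.0334, 0.0925]
eef_rot: [3.095, 0.534, 0.001]
ft_force: [-4.3, 1.4, 9.3]
width: 0.0
```

The force is 9.3 N at z = 0.0925, exactly the pad's closed height, so the cover is closed. I'll lift off and look.

>>> drive_tool(
  increments=[
    {"tx": 0,"ty": 0,"tz": 1,"rx": 0,"ry": 0,"rz": 0},
    {"tx": 0,"ty": 0,"tz": 2,"rx": 0,"ry": 0,"rz": 0},
    {"tx": 0,"ty": 0,"tz": 3,"rx": 0,"ry": 0,"rz": 0},
    {"tx": 1,"ty": -2,"tz": 1,"rx": 0,"ry": 0,"rz": 0},
    {"tx": 1.5,"ty": -3.5,"tz": 0,"rx": 0,"ry": 0,"rz": 0},
  ],
)

```text
clock: 10.28
eef_pos: [0.5198, -0.0874, 0.1658]
eef_rot: [3.092, 0.539, 0.008]
ft_force: [1.0, -0.2, 0.2]
width: -0.0001
```

>>> drive_tool(
  increments=[
    {"tx": 1.5,"ty": -3.5,"tz": 0,"rx": 0,"ry": 0,"rz": 0},
    {"tx": 1.5,"ty": -3.5,"tz": 0,"rx": 0,"ry": 0,"rz": 0},
    {"tx": 1.5,"ty": -3.5,"tz": 0,"rx": 0,"ry": 0,"rz": 0},
    {"tx": 1.5,"ty": -3.6,"tz": 0,"rx": 0,"ry": 0,"rz": 0},
    {"tx": 0,"ty": 0,"tz": 0,"rx": 0,"ry": 0,"rz": 0},
  ],
)

```text
clock: 10.7
eef_pos: [0.5791, -0.2352, 0.1595]
eef_rot: [3.096, 0.528, -0.001]
ft_force: [0.6, -0.7, -0.9]
width: 0.0003
```

Run:
```python
from h import *
import cv2
for n in ("scene","wrist"): 
    cv2.imwrite(f"pics/{n}4.png",eyes.grab_frame(n))
    for l in ("scan_top","standby_top","cover_pad"):
      for d in finder.tip_of(n,l)[:2]: print(n,l,round(d["conf"],2),np.round(d["position"],4))
s=sense(); print(s["eef_pos"],s["ft_force"],s["q"])
a=[cv2.imread(f"pics/{n}4.png") for n in ("scene","wrist")]
cv2.imwrite("pics/both4.png",cv2.resize(np.hstack(a),(800,300)))
```

```text
scene scan_top 0.78 [ 0.5798 -0.2281  0.0694]
scene standby_top 0.52 [ 0.5109 -0.2779  0.0636]
scene cover_pad 0.58 [ 0.4912 -0.044   0.0923]
scene cover_pad 0.57 [ 0.6324 -0.0123  0.0728]
wrist scan_top 0.8 [ 0.5782 -0.2317  0.0699]
wrist cover_pad 0.63 [ 0.4881 -0.0447  0.0911]
wrist cover_pad 0.24 [ 0.543  -0.251   0.0051]
[ 0.5782026  -0.22834954  0.16204771] [-0.52528927  0.08127394  0.72176444] [-5.86140509e-01  1.66193820e-01  3.89828203e-02  1.44262670e+00
 -3.74824930e-06  2.21242239e+00]
```

View pics/both4.png

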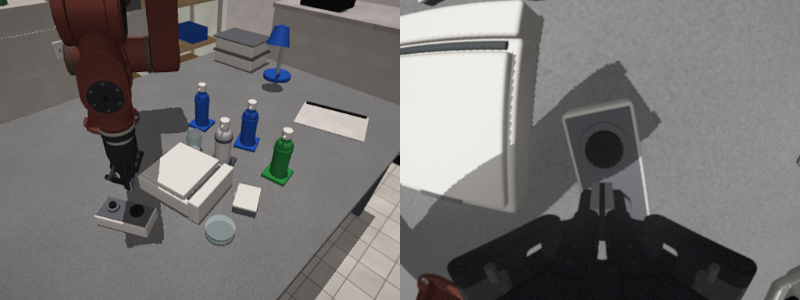

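The cover lies flat, with its pad measured at z ≈ 0.092. The closed tip is over the larger button, seen at (603,150) in the combined picture and measured at about (0.579, -0.230, 0.069). Going down.

>>> drive_tool(
  increments=[
    {"tx": 0,"ty": 0,"tz": -3,"rx": 0,"ry": 0,"rz": 0},
    {"tx": 0,"ty": 0,"tz": -3,"rx": 0,"ry": 0,"rz": 0},
    {"tx": 0,"ty": -0.1,"tz": -2,"rx": 0,"ry": 0,"rz": 0},
    {"tx": 0,"ty": 0,"tz": -0.6,"rx": 0,"ry": 0,"rz": 0},
    {"tx": 0,"ty": 0,"tz": 0,"rx": 0,"ry": 0,"rz": 0},
  ],
)

```text
clock: 11.52
eef_pos: [0.577, -0.2291, 0.0738]
eef_rot: [-3.094, -0.535, 0.003]
ft_force: [0.3, -0.2, 1.1]
width: 0.0001
```

>>> drive_tool(
  increments=[
    {"tx": 0,"ty": 0,"tz": -0.3,"rx": 0,"ry": 0,"rz": 0},
    {"tx": 0,"ty": 0,"tz": -0.3,"rx": 0,"ry": 0,"rz": 0},
    {"tx": 0,"ty": 0,"tz": -0.2,"rx": 0,"ry": 0,"rz": 0},
    {"tx": 0,"ty": 0,"tz": -0.1,"rx": 0,"ry": 0,"rz": 0},
    {"tx": 0,"ty": 0,"tz": 0,"rx": 0,"ry": 0,"rz": 0},
  ],
)

```text
clock: 11.93
eef_pos: [0.5788, -0.2307, 0.0671]
eef_rot: [3.095, 0.534, 0.002]
ft_force: [0.5, 0.2, 2.1]
width: 0.0005
```

>>> drive_tool(
  increments=[
    {"tx": 0,"ty": 0,"tz": -0.2,"rx": 0,"ry": 0,"rz": 0},
    {"tx": 0,"ty": 0,"tz": -0.2,"rx": 0,"ry": 0,"rz": 0},
    {"tx": 0,"ty": 0,"tz": -0.1,"rx": 0,"ry": 0,"rz": 0},
    {"tx": 0,"ty": 0,"tz": 0,"rx": 0,"ry": 0,"rz": 0},
    {"tx": 0,"ty": 0,"tz": 0,"rx": 0,"ry": 0,"rz": 0},
  ],
)

```text
clock: 12.35
eef_pos: [0.5787, -0.2306, 0.0619]
eef_rot: [3.095, 0.534, 0.002]
ft_force: [3.6, -0.3, 5.5]
width: -0.0001
```

>>> drive_tool(
  increments=[
    {"tx": 0,"ty": 0,"tz": -0.1,"rx": 0,"ry": 0,"rz": 0},
    {"tx": 0,"ty": 0,"tz": -0.1,"rx": 0,"ry": 0,"rz": 0},
    {"tx": 0,"ty": 0,"tz": 0,"rx": 0,"ry": 0,"rz": 0},
    {"tx": 0,"ty": 0,"tz": 0,"rx": 0,"ry": 0,"rz": 0},
    {"tx": 0,"ty": 0,"tz": 0,"rx": 0,"ry": 0,"rz": 0},
  ],
)

```text
clock: 12.77
eef_pos: [0.5788, -0.2307, 0.0609]
eef_rot: [3.094, 0.534, 0.002]
ft_force: [0.2, 0.6, 14.3]
width: 0.0001
```

The force is 14.3 N at z = 0.061, 7 mm down, so the button is on its stop. I'll release it and retreat.

>>> drive_tool(
  increments=[
    {"tx": 0,"ty": 0,"tz": 0.5,"rx": 0,"ry": 0,"rz": 0},
    {"tx": 0,"ty": 0,"tz": 1.5,"rx": 0,"ry": 0,"rz": 0},
    {"tx": 0,"ty": 0,"tz": 3,"rx": 0,"ry": 0,"rz": 0},
    {"tx": 0,"ty": 0,"tz": 4,"rx": 0,"ry": 0,"rz": 0},
    {"tx": 0,"ty": 0,"tz": 4,"rx": 0,"ry": 0,"rz": 0},
  ],
)

```text
clock: 13.18
eef_pos: [0.5764, -0.2293, 0.1887]
eef_rot: [-3.093, -0.534, 0.006]
ft_force: [0.2, -0.5, 0.8]
width: 0.0002
```

>>> drive_tool(
  increments=[
    {"tx": -1,"ty": -2,"tz": 2,"rx": 0,"ry": 0,"rz": 0},
    {"tx": -2,"ty": -3,"tz": 0,"rx": 0,"ry": 0,"rz": 0},
    {"tx": -2,"ty": -3,"tz": 0,"rx": 0,"ry": 0,"rz": 0},
    {"tx": -1,"ty": -2,"tz": 0,"rx": 0,"ry": 0,"rz": 0},
    {"tx": 0,"ty": 0,"tz": 0,"rx": 0,"ry": 0,"rz": 0},
  ],
)

```text
clock: 13.6
eef_pos: [0.5154, -0.3334, 0.2082]
eef_rot: [-3.096, -0.528, 0.004]
ft_force: [-0.2, 0.2, -0.2]
width: 0.0001
```

Run:
```python
from h import *
import cv2
for n in ("scene","top"): 
    cv2.imwrite(f"pics/{n}5.png",eyes.grab_frame(n))
    for l in ("cap_top","scan_top","standby_top","cover_pad","beaker","dishes","slidebox"):
      for d in finder.tip_of(n,l)[:3]: print(n,l,round(d["conf"],2),np.round(d["position"],4))
s=sense(); print(s["eef_pos"],s["ft_force"],s["clock"])
a=[cv2.imread(f"pics/{n}5.png") for n in ("scene","top")]
cv2.imwrite("pics/both5.png",cv2.resize(np.hstack(a),(800,300)))
```

```text
scene cap_top 0.65 [0.3209 0.2793 0.1996]
scene cap_top 0.63 [0.5451 0.3219 0.2009]
scene cap_top 0.6 [0.4227 0.1348 0.    ]
scene scan_top 0.74 [ 0.5815 -0.2276  0.0703]
scene standby_top 0.61 [ 0.5093 -0.2744  0.0651]
scene cover_pad 0.76 [ 0.4859 -0.0421  0.0937]
scene beaker 0.79 [0.4285 0.1344 0.001 ]
scene beaker 0.17 [ 0.6341 -0.0112  0.0714]
scene dishes 0.57 [0.5587 0.1542 0.0008]
scene dishes 0.56 [ 0.7716 -0.0756 -0.0015]
scene slidebox 0.93 [0.7488 0.0694 0.0025]
top cap_top 0.7 [0.5642 0.1528 0.2031]
top cap_top 0.64 [0.3181 0.2819 0.2025]
top cap_top 0.63 [ 0.5464 -0.2526 -0.0015]
top scan_top 0.64 [ 0.5821 -0.2305  0.0647]
top cover_pad 0.56 [ 0.4895 -0.0401  0.0936]
top cover_pad 0.54 [ 0.4286  0.1311 -0.0038]
top beaker 0.65 [ 0.4284  0.1321 -0.002 ]
top dishes 0.73 [ 0.771  -0.0706  0.0008]
top slidebox 0.96 [0.749  0.071  0.0019]
top slidebox 0.38 [ 0.5168 -0.2728  0.066 ]
[ 0.51814891 -0.33028765  0.20935947] [ 0.09167591 -0.36026465  0.12788546] 14.4
```

View pics/both5.png

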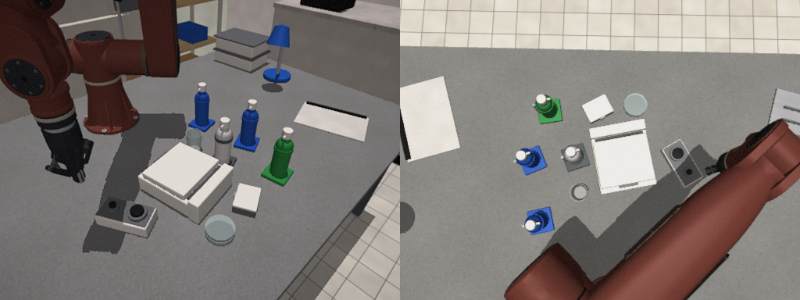

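The cover is flat, with its pad at z ≈ 0.093. The cap and both buttons are up, the bystanders haven't moved, and the arm is clear of everything. I'm handing the job in.

```bash
python3 -c "
from bench import r
print(r.job_done())"
```

```text
the job is handed in; nothing more can be done
None
```

I did all three steps in order and handed the job in at about 14.4 s of the 56 s allowed; it reports no verdict.

- **Nozzle cap:** I pressed the silver canister's cap to its stop, reading 12.7 N at z = 0.195 m, then let it up. At that point the cover was still open at about 0.86 rad.
- **Cover:** I swung it down slowly along its arc until it met its stop, reading 9.3 N at z = 0.0925 m, which is exactly its closed height.
- **Larger button:** I pressed it to its stop, reading 14.3 N at z = 0.061 m, then let it up and moved the arm clear.

**Last checks:**
- **Cover:** the pad was measured at 0.093–0.094 m, so it is closed.
- **Cap:** its top was at about 0.203 m, up.
- **Buttons:** the larger one read between 0.065 and 0.070 m in the two cameras, within the finder's noise, so it is up. The smaller one read about 0.065 m and was never touched.
- **Bystanders:** the beaker is within about 2 mm of its first measured position. I took no starting positions for the dishes and slide box, but they look unmoved in the pictures.
- **Arm:** the force on it was about zero.

The networks also gave some false hits, such as `cap_top` on the look-alike canisters and `dishes` at the canister's base. I recognised these from the pictures and ignored them.

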